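# Squeeze the release buttons and open the square wax box

## Robot

A 6-joint arm with a two-finger parallel gripper is mounted at the origin on a cart in front of the work surface, level with it; the furniture and walls round the work are solid. World frame = base frame: x ahead of the robot, y to its left, z up, the work surface at z = 0. Lengths are in m, angles in rad, forces in N, time in s.
With the tool pointing down it reaches from about 0.425 to 0.95 m from the base axis. Payload 3.5 kg.
Tool frame: the origin (TCP) lies between the finger pads; the fingertips stand 8 mm ahead of it and the grasp point (between the pads) lies 11 mm behind it; z points along the fingers, y is the direction in which the jaws open and shut (so a half turn about z gives the same grasp; the last joint's range is limited). The gripper opens to 85 mm and grips with 20 to 120 N. Pads are 22 mm wide; open, the fingers measure 114 mm over their backs; the gripper's body (76 mm by 85 mm) begins 54 mm behind the grasp point. The pads swing forward as they close: fully open they stand 13 mm farther back than shut.
Start: joints at [0.966, 0.286, 1.577, -0, 1.279, -0.15], TCP at [0.296, 0.606, 0.239] pointing down, gripper open.
Joint ranges: [-2.77, 2.77], [-0.9, 2.22], [0.21, 2.48], [-1.53, 4.67], [0.24, 2.81], [-2.84, 2.84]. Speed limits (rad/s): [2.79, 2.79, 3.14, 3.14, 3.14, 3.14].

## Interface

Orientations are given as [roll, pitch, yaw] about the fixed x, y, z axes, in that order (R = Rz(yaw) Ry(pitch) Rx(roll)).
In Python, from cell import robot gives the robot as it stands.
- The arm moves only by the tool servo_tool, never from a script. Its argument "moves" is a list of rows, each a list of 7 numbers: the shift along the world's x, y, z in m, then the turn, a rotation vector about the world's x, y, z in rad, then the finger opening in m, from 0 to 0.0854. A call has 1 to 20 rows; each row shifts and turns the pose as measured when the row begins; what a row does not reach is not made up. A row lasts 1/10 s, in which the tool goes at most 50 mm and 8.59 degrees, less where a joint would pass 70% of its speed; a pose out of reach is approached as far as the arm can. A call is refused whole if a number of a shift passes 0.05 or a number of a turn 0.15, either way. A call with a gripper value outside its range is refused whole. The fingers move at their own pace and stop on an object; "grip_force" is the grip in N (left out, the last holds). Time passes only in rows, so rows that do not move let the fingers close. It gives the time, the measured TCP pose, the force and the opening at its end, in the units of the state.
- robot.get_state(): the state, without advancing time (a new reading comes with each control period).
- robot.grab_frame(name): name is "scene" or "top" or "wrist"; returns a dict with "pixels" (420x560x3 uint8, red, green, blue), "range_z" (420x560 float32, m along the optical axis (not along the pixel's ray), 0 where there is no reading), "intrinsics" (3x3 intrinsics, pixels), "world_from_camera" (4x4, takes a point from camera to world coordinates). Camera axes: x right, y up, looking along -z (the intrinsics and any distortion apply to the point x, -y, -z); pixel columns grow to the right and rows downward; lengths in m; the calibration is good to about 2 mm. A picture is of the moment at which its call begins.
- robot.sign_off(): hands the job in, once; it reports no verdict.
Trained networks look in the newest picture that a camera, given by its name, has taken for a name from the list of things; names that differ only in an ending like _2 or _b are one class to them, and where a whole thing is asked for, a point or a joint stands for the part that bears it (a point fixed in the world has none). Each returns a list of dicts, best first, with "score" (0 to 1); they miss things now and then, are a little off and sometimes report something else, mostly with a low value. They report only what shows in the picture. A call takes as long as a camera call.
- robot.look_for(thing, camera): "location" ([column, row] in pixels, amid what is visible of it).
- robot.trace(thing, camera): "mask" (420x560 bool, what is visible of it) and "location" ([column, row] in pixels, amid what is visible of it).
The state is a dict: "time": time; "joints": joint angles; "joint_velocities": joint speeds; "joint_torque": joint torques, N m; "ee_pos": TCP position; "eef_rot": TCP orientation; "wrist_force": force on the tool from outside, world axes, zero at the start; "torque": the same for the moment, N m; "width": finger opening in m.
Only numpy, scipy, OpenCV 4.12 (cv2) and the standard library are available. Lean on these libraries where they do the work, as an engineer would, in place of code of your own. Each camera call takes 0.05 s, during which the arm holds its last target.

## Task

Open the square storage box: squeeze the two release buttons on its lid together, lift the lid off and set it down, right way up and without dropping it, on the bare bench. Leave the round canister closed.

Things in the scene. Friction and masses are not known exactly. Their poses are not given: they have to be found in the camera images.
- square_lid: Steel lid on the square box: plate 100 x 100 x 6 mm, origin at the centre of its underside, z up. In its middle a boss, 34 (x) by 30 mm (y), top 34 mm above the origin, with a black ribbed button on its +y and -y side. Lift straight up by the squeezed buttons. A skirt reaches 14 mm below the origin, into the box; set down, the lid stands on it. About 0.12 kg.
- square_left_button (a joint): Travel (m) of the button on the square lid's +y side: 0 out, its hook 4 mm under the box rim; over 0.005 unhooked; 0.008 fully in. It is 24 mm wide along x, 7.5 to 27.5 mm above the lid's origin; outer face 27 mm from the lid's middle when out, 19 mm fully in. Pressing takes 3 to 6.5 N; it springs back.
- square_right_button (a joint): The same for the button on the square lid's -y side: 0 out, 0.008 fully in. 54 mm over both buttons when out, 38 mm when both are fully in. Both must be in for the lid to come off.
- square_box: Square grey box under the square lid, 96 x 96 mm, rim 70 mm above the bench, screwed to the bench. Origin at the centre of its underside, z up. The bench to the left of both boxes (x 0.38 to 0.52, y 0.28 to 0.44) is always bare.
- round_lid: Lid of the round grey canister (102 mm across, 70 mm high, also screwed down): the same boss and buttons on a round plate 104 mm across; origin at the centre of the plate's underside, z up. It must stay on.

How it is judged:
On the way, in this order (a step that is already met when the one before it is completed fails the run):
1. both buttons of the square lid are pressed in together while the lid still sits on its box (value of joint each of square_left_button, square_right_button above 0.0045 m and height (world z) of square_lid below 0.078 m), for 0.05 s.
2. the square lid is lifted clear of its box (height (world z) of square_lid above 0.092 m), for 0.1 s.
At the end, for the whole second after the job is handed in: The square lid stands right way up (within about 8 degrees) on the bench itself, its origin no more than 22 mm above the bench top, at rest; the round lid is within 15 mm of where it was (height (world z) of square_lid below 0.022 m and angle between square_lid's own z axis and vertical below 0.15 rad and linear speed of square_lid below 0.02 m/s and distance of round_lid from where it was at the start of the episode below 0.015 m); the robot touches nothing.
It fails at once if the round lid is moved by more than 15 mm (distance of round_lid from where it was at the start of the episode above 0.015 m).
It fails at once if the square lid is dropped: out of the fingers and falling faster than 0.8 m/s (linear speed of square_lid above 0.8 m/s and contact force between the fingers and square_lid below 0.1 N).
It also fails if it takes over 38 s, if anything falls off the work surface, if the arm or the gripper's body presses on something with over 40 N, if the wrist force passes 120 N, or if a joint passes its speed limit or range.

## Working session

There is one attempt and no reset: what is moved stays moved. The work goes in short steps, Python scripts to look and compute and a tool call to move; the robot and the scene stay as the last step left them, time stands still between calls to the robot, and variables do not carry over. Pictures are saved under pics/ and viewed, and the job is handed in when it is done.

Besides the shell and the picture viewer there is one more tool, called after "Request:" as name(argument=value, ...) on one line, values as JSON. servo_tool: Moves the arm, as the interface text tells. Its arguments: {"type":"object","properties":{"moves":{"type":"array"},"grip_force":{"type":"number"}},"required":["moves"]}

```bash
mkdir -p pics; cat > h.py <<'E'
import numpy as np, cv2
from cell import robot
def grab(n,fn=None):
    f=robot.grab_frame(n)
    if fn: cv2.imwrite('pics/'+fn,f['pixels'][:,:,::-1])
    return f
def cloud(f):
    K=np.array(f['intrinsics']);T=np.array(f['world_from_camera']);d=f['range_z']
    v,u=np.mgrid[0:d.shape[0],0:d.shape[1]]
    x=(u-K[0,2])/K[0,0]*d;y=(v-K[1,2])/K[1,1]*d
    P=np.stack([x,-y,-d],-1)@T[:3,:3].T+T[:3,3]
    P[d==0]=np.nan
    return P
E
python3 - <<'E'
from h import *
for c in('top','scene'):
    f=grab(c,c+'0.png');P=cloud(f)
    for t in('square_lid','round_lid','square_left_button','square_right_button','square_box'):
        for r in robot.trace(t,c)[:2]:
            p=P[r['mask']]; p=p[~np.isnan(p[:,0])]
            print(c,t,r['score'],np.round(r['location']),r['mask'].sum(),np.round(np.median(p,0),3),np.round(np.percentile(p,2,0),3),np.round(np.percentile(p,98,0),3))
s=robot.get_state();print(s)
E
```

```text
top round_lid 0.71 [340. 206.] 1678 [ 0.521 -0.146  0.076] [ 0.476 -0.193  0.073] [ 0.567 -0.101  0.105]
top square_right_button 0.58 [216. 209.] 60 [0.517 0.119 0.097] [0.507 0.114 0.084] [0.528 0.126 0.1  ]
top square_box 0.61 [216. 232.] 44 [0.463 0.128 0.005] [0.458 0.116 0.001] [0.47  0.143 0.018]
scene square_lid 0.8 [213. 187.] 1232 [0.501 0.127 0.077] [0.461 0.087 0.072] [0.565 0.183 0.105]
scene round_lid 0.76 [352. 220.] 1753 [ 0.51  -0.158  0.077] [ 0.475 -0.195  0.073] [ 0.561 -0.104  0.105]
scene square_right_button 0.67 [224. 179.] 116 [0.513 0.116 0.092] [0.507 0.113 0.08 ] [0.53  0.126 0.099]
scene square_box 0.91 [215. 209.] 2240 [0.476 0.106 0.036] [0.458 0.084 0.002] [0.567 0.173 0.069]
{'time': 0.6, 'joints': array([ 9.65957190e-01,  2.86260908e-01,  1.57670236e+00, -2.69661179e-06,
        1.27857417e+00, -1.49991260e-01]), 'joint_velocities': array([ 4.79691871e-04,  7.27081606e-04, -3.94338276e-04, -9.07155892e-04,
       -1.17191132e-04,  6.48553427e-05]), 'joint_torque': array([ 1.89608486e-04, -4.05661583e+01, -2.92742550e+01, -1.39216481e-04,
        6.00572803e-04, -7.50560787e-06]), 'ee_pos': array([0.29650844, 0.60637929, 0.23934968]), 'eef_rot': array([3.14153844e+00, 1.08040064e-05, 2.68674555e+00]), 'wrist_force': array([ 0.65802435, -0.09762934, -0.06854633]), 'torque': array([-0.01944765,  0.03003077,  0.01252703]), 'width': 0.08542394263763665}
```

```bash
python3 - <<'E'
from h import *
for c in('top','scene'):
    f=grab(c);P=cloud(f)
    near=(abs(P[...,0]-.515)<.085)&(abs(P[...,1]-.14)<.085)
    for lo,hi in((.07,.082),(.1,.112),(.095,.112)):
        p=P[near&(P[...,2]>lo)&(P[...,2]<hi)][:,:2]
        r=cv2.minAreaRect((p*1000).astype(np.float32)); print(c,lo,len(p),r, np.median(p,0),np.median(P[near&(P[...,2]>lo)&(P[...,2]<hi)][:,2]))
    im=f['pixels'][:,:,::-1]
    cr=im[130:290,140:420]; cv2.imwrite(f'pics/{c}z.png',cv2.resize(cr,None,fx=2.8,fy=2.8,interpolation=cv2.INTER_CUBIC))
E
```

```text
top 0.07 1661 ((513.0466918945312, 141.50234985351562), (99.67057800292969, 100.16429138183594), 14.414986610412598) [0.51026059 0.13890392] 0.07560406973513889
top 0.1 267 ((513.1688232421875, 141.3467254638672), (36.03984832763672, 33.57706832885742), 15.627854347229004) [0.51345838 0.14151471] 0.1034162339673601
top 0.095 352 ((513.2728271484375, 141.6083984375), (35.77066421508789, 52.918880462646484), 13.983402252197266) [0.51350487 0.14047082] 0.10294186636794439
scene 0.07 842 ((514.8961181640625, 140.80662536621094), (102.2511215209961, 100.60969543457031), 14.115307807922363) [0.494092   0.12215805] 0.07646006111510167
scene 0.1 142 ((514.154296875, 140.5282440185547), (39.03547668457031, 34.756900787353516), 17.629812240600586) [0.510837   0.13841618] 0.10436541949451811
scene 0.095 237 ((515.0304565429688, 139.39385986328125), (38.94071578979492, 52.87591552734375), 15.458191871643066) [0.51032934 0.13408531] 0.10344950435896333
```

View pics/topz.png

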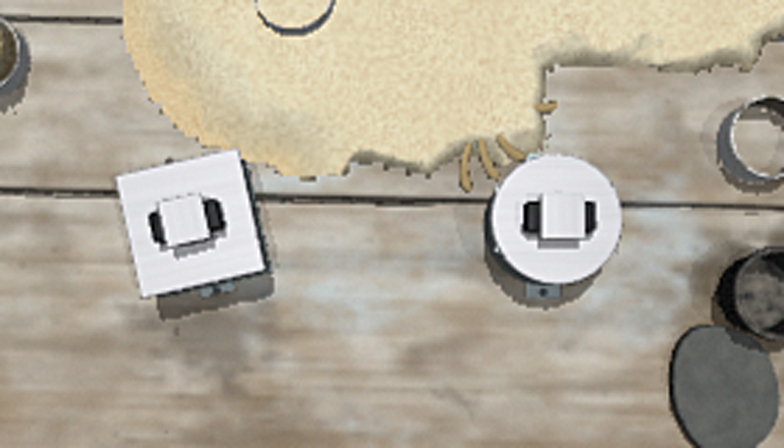

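View pics/scenez.png

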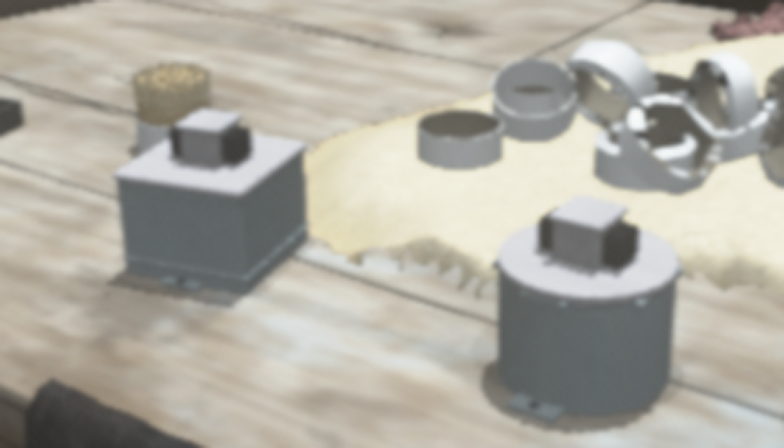

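View pics/scene0.png

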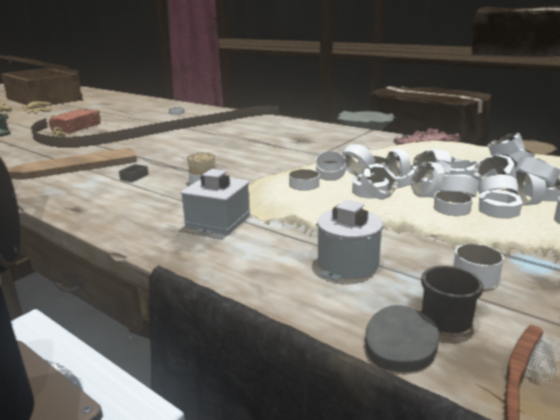

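Request:
servo_tool(moves=[[0.018, -0.039, 0, 0, 0, 0.059, 0.0854], [0.018, -0.039, 0, 0, 0, 0.059, 0.0854], [0.018, -0.039, 0, 0, 0, 0.059, 0.0854], [0.018, -0.039, 0, 0, 0, 0.059, 0.0854], [0.018, -0.039, 0, 0, 0, 0.059, 0.0854], [0.018, -0.039, 0, 0, 0, 0.059, 0.0854], [0.018, -0.039, 0, 0, 0, 0.059, 0.0854], [0.018, -0.039, 0, 0, 0, 0.059, 0.0854], [0.018, -0.039, 0, 0, 0, 0.059, 0.0854], [0.018, -0.039, 0, 0, 0, 0.059, 0.0854], [0.018, -0.039, 0, 0, 0, 0.059, 0.0854], [0.018, -0.039, 0, 0, 0, 0.059, 0.0854], [0, 0, 0, 0, 0, 0, 0.0854]])

```text
time: 2.0
ee_pos: [0.5171, 0.1208, 0.2423]
eef_rot: [3.14, 0.008, -2.853]
wrist_force: [-0.1, 1.4, 0.1]
width: 0.0854
```

```bash
python3 - <<'E'
from h import *
f=grab('wrist','w1.png');P=cloud(f)
near=(abs(P[...,0]-.515)<.085)&(abs(P[...,1]-.14)<.085)
for lo,hi in((.07,.082),(.098,.112),(.083,.112)):
    p=P[near&(P[...,2]>lo)&(P[...,2]<hi)]
    if len(p): print(lo,len(p),cv2.minAreaRect((p[:,:2]*1000).astype(np.float32)),np.median(p[:,2]))
s=robot.get_state();print(s['time'],s['ee_pos'],s['eef_rot'],s['joints'])
E
```

```text
0.07 10977 ((515.8060913085938, 142.468017578125), (99.64924621582031, 100.29476165771484), 14.351680755615234) 0.07575784228064725
0.098 2096 ((515.7530517578125, 142.4598846435547), (35.794620513916016, 49.916263580322266), 14.149622917175293) 0.10372584149260805
0.083 2951 ((515.7710571289062, 142.38833618164062), (35.794620513916016, 55.352134704589844), 14.149622917175293) 0.10332355990269554
2.05 [0.51621199 0.12258595 0.24221931] [ 3.13826617  0.0074762  -2.85291737] [ 0.03946629 -0.04051182  1.93090161  0.00534939  1.24478238 -1.82171473]
```

View pics/w1.png

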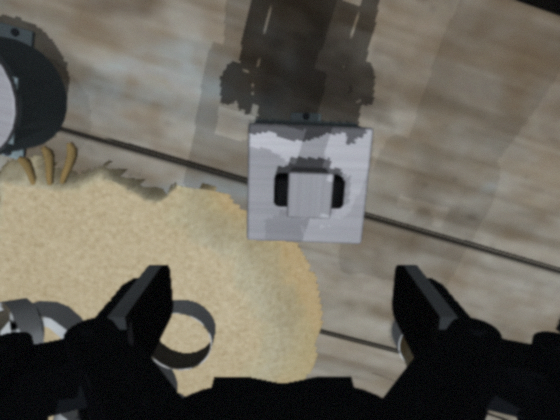

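```bash
cat >> h.py <<'E'
from scipy.spatial.transform import Rotation as Ro
def delta(pos,yaw):
    s=robot.get_state()
    R=Ro.from_euler('xyz',s['eef_rot']);T=Ro.from_euler('xyz',[np.pi,0,yaw])
    print(s['time'],'pos',np.round(s['ee_pos'],4),'d',np.round(np.array(pos)-s['ee_pos'],4),'rot',np.round((T*R.inv()).as_rotvec(),4),'w',s['width'],'F',np.round(s['wrist_force'],1))
E
python3 -c "
from h import *
delta([.515,.142,.13],-2.892)"
```

```text
2.05 pos [0.5162 0.1226 0.2422] d [-0.0012  0.0194 -0.1122] rot [-0.0052  0.0063 -0.0391] w 0.08557013428224862 F [ 0.4 -0.1 -0.2]
```

Request:
servo_tool(moves=[[0, 0.01, -0.01, -0.005, 0.006, -0.039, 0.0854], [0, 0.005, -0.03, 0, 0, 0, 0.0854], [0, 0.003, -0.03, 0, 0, 0, 0.0854], [0, 0, -0.03, 0, 0, 0, 0.0854], [0, 0, 0, 0, 0, 0, 0.0854], [0, 0, 0, 0, 0, 0, 0.0854]])

```text
time: 2.65
ee_pos: [0.5149, 0.1471, 0.1428]
eef_rot: [3.14, 0.006, -2.892]
wrist_force: [0.2, 0.4, 1.3]
width: 0.0854
```

```bash
python3 - <<'E'
from h import *
delta([.515,.142,.085],-2.892)
f=grab('wrist','w2.png');P=cloud(f)
near=(abs(P[...,0]-.515)<.085)&(abs(P[...,1]-.14)<.085)
for lo,hi in((.07,.082),(.098,.107)):
    p=P[near&(P[...,2]>lo)&(P[...,2]<hi)]
    if len(p): print(lo,len(p),cv2.minAreaRect((p[:,:2]*1000).astype(np.float32)),np.median(p[:,2]))
E
```

```text
2.65 pos [0.5149 0.1471 0.1428] d [ 0.0001 -0.0051 -0.0578] rot [-0.0032  0.0052  0.0003] w 0.0854352464563905 F [0.2 0.4 1.3]
0.07 22120 ((516.1993408203125, 142.38961791992188), (100.27022552490234, 100.47328186035156), 14.337214469909668) 0.07573011614835075
0.098 4632 ((515.4810791015625, 141.7649688720703), (35.7594108581543, 50.50654602050781), 13.905492782592773) 0.10366631191515144
```

View pics/w2.png

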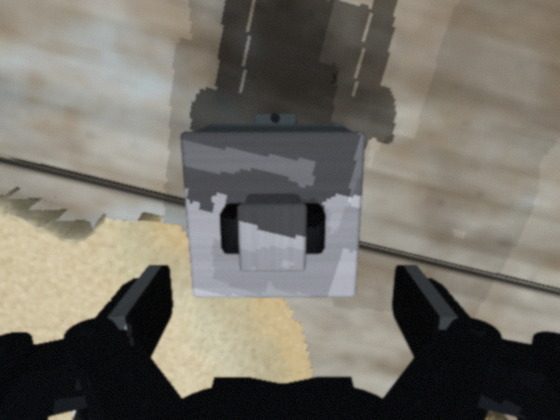

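Request:
servo_tool(moves=[[0, -0.005, -0.02, -0.003, 0.005, 0, 0.0854], [0, 0, -0.02, 0, 0, 0, 0.0854], [0, 0, -0.012, 0, 0, 0, 0.0854], [0, 0, 0, 0, 0, 0, 0.0854], [0, 0, 0, 0, 0, 0, 0.0854]])

```text
time: 3.2
ee_pos: [0.5203, 0.1441, 0.0991]
eef_rot: [-3.139, 0.016, -2.891]
wrist_force: [0.2, -0.2, 0.2]
width: 0.0854
```

```bash
python3 -c "
from h import *
delta([.5155,.142,.085],-2.892)"
```

```text
3.2 pos [0.5203 0.1441 0.0991] d [-0.0048 -0.0021 -0.0141] rot [-0.0019  0.0161 -0.0012] w 0.08540981728359222 F [ 0.2 -0.2  0.2]
```

Request:
servo_tool(moves=[[-0.004, -0.002, -0.005, -0.002, 0.015, 0, 0.0854], [0, 0, -0.005, 0, 0, 0, 0.0854], [0, 0, 0, 0, 0, 0, 0.0854], [0, 0, 0, 0, 0, 0, 0.0854]])

```text
time: 3.6
ee_pos: [0.518, 0.1422, 0.0916]
eef_rot: [-3.14, 0.005, -2.891]
wrist_force: [-0.3, 0.1, -0.3]
width: 0.0856
```

```bash
python3 -c "
from h import *
delta([.5155,.142,.085],-2.892)"
```

```text
3.6 pos [0.518  0.1422 0.0916] d [-0.0025 -0.0002 -0.0066] rot [-0.0001  0.0051 -0.0012] w 0.08557757230058251 F [-0.3  0.1 -0.3]
```

Request:
servo_tool(moves=[[-0.003, 0, -0.006, 0, 0.006, 0, 0.0854], [0, 0, 0, 0, 0, 0, 0.0854], [-0.001, 0, -0.002, 0, 0.002, 0, 0.07], [0, 0, 0, 0, 0, 0, 0.06], [0, 0, 0, 0, 0, 0, 0.06]], grip_force=30)

```text
time: 4.1
ee_pos: [0.5136, 0.1422, 0.0829]
eef_rot: [3.141, -0.004, -2.891]
wrist_force: [0.8, 0.3, 0.2]
width: 0.0599
```

```bash
python3 -c "
from h import *
delta([.5155,.142,.085],-2.892)
grab('wrist','w3.png')"
```

```text
4.1 pos [0.5136 0.1422 0.0829] d [ 0.0019 -0.0002  0.0021] rot [-0.0002 -0.0037 -0.0012] w 0.05988213087601161 F [0.8 0.3 0.2]
```

View pics/w3.png

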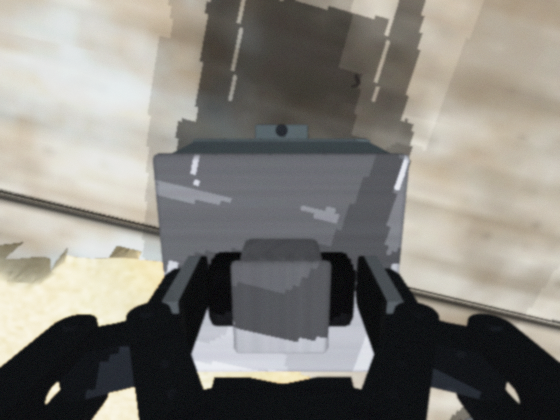

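Request:
servo_tool(moves=[[0.002, 0, 0.002, 0, -0.004, 0, 0.056], [0, 0, 0, 0, 0, 0, 0.05], [0, 0, 0, 0, 0, 0, 0.044], [0, 0, 0, 0, 0, 0, 0.03], [0, 0, 0, 0, 0, 0, 0.03], [0, 0, 0, 0, 0, 0, 0.03], [0, 0, 0, 0, 0, 0, 0.03], [0, 0, 0, 0, 0, 0, 0.03]], grip_force=30)

```text
time: 4.95
ee_pos: [0.5169, 0.1423, 0.0872]
eef_rot: [-3.141, 0.003, -2.891]
wrist_force: [-0.9, -0.6, 2.3]
width: 0.0365
```

```bash
python3 -c "
from h import *
delta([.5155,.142,.085],-2.892)
grab('wrist','w4.png')"
```

```text
4.95 pos [0.5169 0.1423 0.0872] d [-0.0014 -0.0003 -0.0022] rot [-0.0003  0.0028 -0.0012] w 0.03645552096071185 F [-0.9 -0.6  2.3]
```

View pics/w4.png

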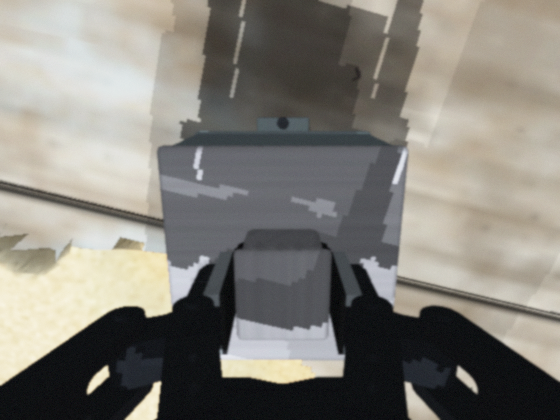

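Request:
servo_tool(moves=[[0, 0, 0.004, 0, 0, 0, 0.03], [0, 0, 0.006, 0, 0, 0, 0.03], [0, 0, 0.008, 0, 0, 0, 0.03], [0, 0, 0.01, 0, 0, 0, 0.03], [0, 0, 0.01, 0, 0, 0, 0.03], [0, 0, 0.01, 0, 0, 0, 0.03], [0, 0, 0.01, 0, 0, 0, 0.03], [0, 0, 0, 0, 0, 0, 0.03], [0, 0, 0, 0, 0, 0, 0.03]])

```text
time: 5.9
ee_pos: [0.5159, 0.1423, 0.1499]
eef_rot: [-3.141, 0.002, -2.891]
wrist_force: [-0.6, -0.1, -1.1]
width: 0.0368
```

```bash
python3 - <<'E'
from h import *
delta([.5155,.142,.15],-2.892)
grab('wrist','w5.png')
f=grab('scene','s5.png');P=cloud(f)
for r in robot.trace('square_lid','scene')[:1]:
    p=P[r['mask']]; p=p[~np.isnan(p[:,0])];print(r['score'],np.percentile(p,[5,50,95],axis=0))
E
```

```text
5.9 pos [0.5159 0.1423 0.1499] d [-0.0004 -0.0003  0.0001] rot [-0.0004  0.0025 -0.0012] w 0.036779909002335145 F [-0.6 -0.1 -1.1]
0.88 [[0.46555567 0.09214575 0.1222631 ]
 [0.49697907 0.12735228 0.13933382]
 [0.55538139 0.17243548 0.1670122 ]]
```

View pics/s5.png

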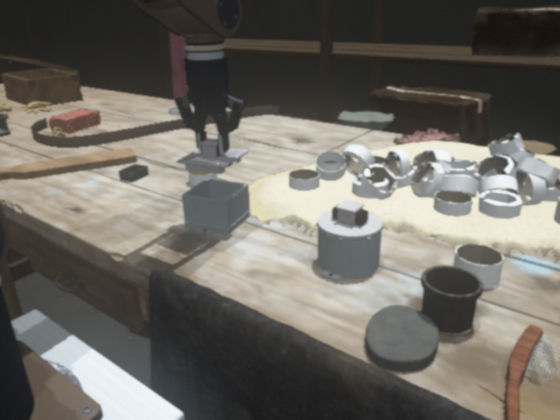

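View pics/w5.png

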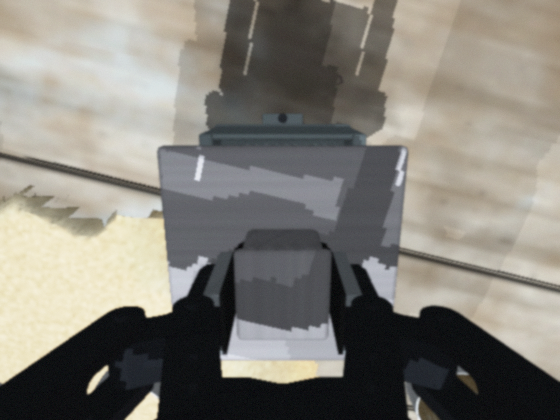

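Request:
servo_tool(moves=[[-0.003, 0.01, 0.005, 0, 0, 0, 0.03], [-0.006, 0.02, 0, 0, 0, 0, 0.03], [-0.008, 0.025, 0, 0, 0, 0, 0.03], [-0.008, 0.025, 0, 0, 0, 0, 0.03], [-0.008, 0.025, 0, 0, 0, 0, 0.03], [-0.008, 0.025, 0, 0, 0, 0, 0.03], [-0.008, 0.025, 0, 0, 0, 0, 0.03], [-0.008, 0.025, 0, 0, 0, 0, 0.03], [-0.006, 0.02, 0, 0, 0, 0, 0.03], [-0.003, 0.01, 0, 0, 0, 0, 0.03], [0, 0, 0, 0, 0, 0, 0.03], [0, 0, 0, 0, 0, 0, 0.03]])

```text
time: 7.25
ee_pos: [0.4408, 0.3643, 0.1518]
eef_rot: [3.14, -0.008, -2.891]
wrist_force: [0.1, -0.2, -1.4]
width: 0.0365
```

```bash
python3 - <<'E'
from h import *
delta([.45,.36,.045],-2.892)
f=grab('scene','s6.png');P=cloud(f)
for r in robot.trace('square_lid','scene')[:1]:
    p=P[r['mask']]; p=p[~np.isnan(p[:,0])];print(r['score'],np.percentile(p,[5,50,95],axis=0))
E
```

```text
7.25 pos [0.4408 0.3643 0.1518] d [ 0.0092 -0.0043 -0.1068] rot [ 0.0008 -0.0077 -0.0009] w 0.036462724070510606 F [ 0.1 -0.2 -1.4]
0.63 [[0.39090022 0.31239411 0.12428486]
 [0.42224825 0.34676004 0.14102161]
 [0.48029713 0.39131981 0.16710972]]
```

View pics/s6.png

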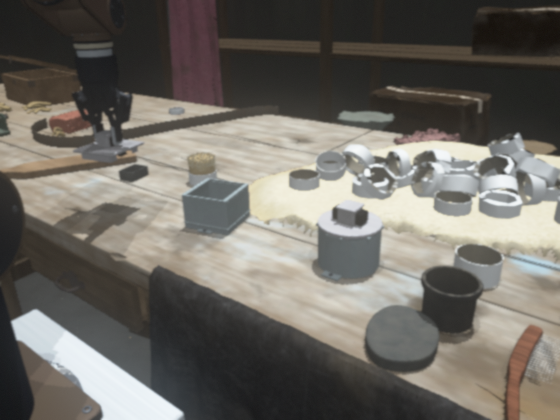

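Request:
servo_tool(moves=[[0.006, -0.004, -0.01, 0.001, -0.008, 0, 0.03], [0, 0, -0.018, 0, 0, 0, 0.03], [0, 0, -0.018, 0, 0, 0, 0.03], [0, 0, -0.018, 0, 0, 0, 0.03], [0, 0, -0.012, 0, 0, 0, 0.03], [0, 0, -0.006, 0, 0, 0, 0.03], [0, 0, 0, 0, 0, 0, 0.03], [0, 0, 0, 0, 0, 0, 0.03]])

```text
time: 8.15
ee_pos: [0.4518, 0.3531, 0.0651]
eef_rot: [-3.14, 0.004, -2.901]
wrist_force: [-0.7, -0.8, -1.0]
width: 0.0368
```

```bash
python3 - <<'E'
from h import *
delta([.45,.36,.031],-2.892)
grab('wrist','w7.png');f=grab('top','t7.png');P=cloud(f)
near=(abs(P[...,0]-.45)<.1)&(abs(P[...,1]-.36)<.1)
print(np.round(np.nanpercentile(P[...,2][near],[2,10,50]),4))
E
```

```text
8.15 pos [0.4518 0.3531 0.0651] d [-0.0018  0.0069 -0.0341] rot [0.0005 0.0041 0.0088] w 0.036764286201978795 F [-0.7 -0.8 -1. ]
[-0.0031 -0.001   0.3359]
```

View pics/w7.png

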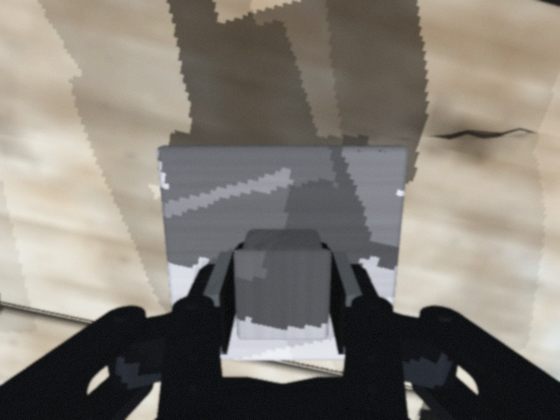

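View pics/t7.png

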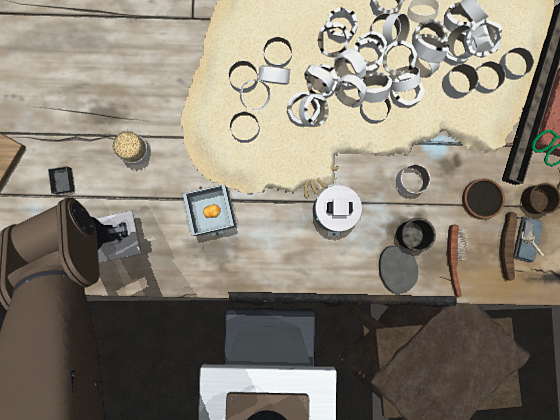

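Request:
servo_tool(moves=[[-0.002, 0.006, -0.006, 0, 0.004, 0.006, 0.03], [0, 0, -0.006, 0, 0, 0, 0.03], [0, 0, -0.006, 0, 0, 0, 0.03], [0, 0, -0.004, 0, 0, 0, 0.03], [0, 0, 0, 0, 0, 0, 0.03], [0, 0, 0, 0, 0, 0, 0.03]])

```text
time: 8.85
ee_pos: [0.4505, 0.3611, 0.0434]
eef_rot: [3.141, 0.004, -2.893]
wrist_force: [-0.0, 0.0, -1.7]
width: 0.0365
```

```bash
python3 -c "
from h import *
delta([.45,.36,.031],-2.892)"
```

```text
8.85 pos [0.4505 0.3611 0.0434] d [-0.0005 -0.0011 -0.0124] rot [-0.0017  0.0037  0.0008] w 0.03647488851312794 F [-0.   0.  -1.7]
```

Request:
servo_tool(moves=[[0, 0, -0.005, -0.002, 0.004, 0, 0.03], [0, 0, -0.003, 0, 0, 0, 0.03], [0, 0, 0, 0, 0, 0, 0.03], [0, 0, 0, 0, 0, 0, 0.03]])

```text
time: 9.25
ee_pos: [0.4507, 0.361, 0.0349]
eef_rot: [-3.141, -0.0, -2.893]
wrist_force: [0.2, -0.2, -1.7]
width: 0.0365
```

Request:
servo_tool(moves=[[0, 0, -0.002, 0, 0, 0, 0.03], [0, 0, 0, 0, 0, 0, 0.03]])

```text
time: 9.45
ee_pos: [0.4509, 0.3611, 0.0329]
eef_rot: [-3.141, -0.0, -2.893]
wrist_force: [0.4, 1.5, -1.2]
width: 0.0367
```

Request:
servo_tool(moves=[[0, 0, -0.001, 0, 0, 0, 0.03], [0, 0, 0, 0, 0, 0, 0.03]])

```text
time: 9.65
ee_pos: [0.451, 0.3611, 0.032]
eef_rot: [-3.142, 0.0, -2.893]
wrist_force: [-0.1, -1.2, -2.1]
width: 0.0367
```

Request:
servo_tool(moves=[[0, 0, -0.001, 0, 0, 0, 0.03], [0, 0, 0, 0, 0, 0, 0.03]])

```text
time: 9.85
ee_pos: [0.4513, 0.3613, 0.0313]
eef_rot: [3.141, 0.001, -2.893]
wrist_force: [0.5, -0.7, -2.0]
width: 0.0364
```

Request:
servo_tool(moves=[[0, 0, -0.001, 0, 0, 0, 0.03], [0, 0, 0, 0, 0, 0, 0.03]])

```text
time: 10.05
ee_pos: [0.4516, 0.3615, 0.0314]
eef_rot: [3.142, 0.001, -2.893]
wrist_force: [-0.0, -0.3, -0.6]
width: 0.0367
```

Request:
servo_tool(moves=[[0, 0, -0.002, 0, 0, 0, 0.03], [0, 0, 0, 0, 0, 0, 0.03]])

```text
time: 10.25
ee_pos: [0.4521, 0.3619, 0.0316]
eef_rot: [-3.142, 0.001, -2.893]
wrist_force: [-0.6, 0.5, -1.3]
width: 0.0363
```

Request:
servo_tool(moves=[[0, 0, -0.003, 0, 0, 0, 0.03], [0, 0, -0.003, 0, 0, 0, 0.03]])

```text
time: 10.45
ee_pos: [0.4527, 0.3622, 0.031]
eef_rot: [-3.14, -0.002, -2.892]
wrist_force: [-9.1, -6.5, 22.9]
width: 0.0369
```

```bash
python3 - <<'E'
from h import *
delta([.45,.36,.031],-2.892)
f=grab('scene','s8.png');P=cloud(f)
cv2.imwrite('pics/s8z.png',cv2.resize(f['pixels'][80:220,40:240,::-1],None,fx=4,fy=4,interpolation=cv2.INTER_CUBIC))
f=grab('wrist');P=cloud(f)
near=(abs(P[...,0]-.45)<.12)&(abs(P[...,1]-.36)<.12)
z=P[...,2][near]
h=np.histogram(z,np.arange(-.01,.07,.003));print(list(zip(np.round(h[1],3),h[0])))
p=P[near&(P[...,2]>.014)&(P[...,2]<.026)];A=np.c_[p[:,:2]-[.45,.36],np.ones(len(p))];print(np.linalg.lstsq(A,p[:,2],rcond=None)[0])
E
```

```text
10.45 pos [0.4527 0.3622 0.031 ] d [-0.0027 -0.0022  0.    ] rot [ 0.0022 -0.0018 -0.0001] w 0.03688174124248472 F [-9.1 -6.5 22.9]
[(np.float64(-0.01), np.int64(1)), (np.float64(-0.007), np.int64(162)), (np.float64(-0.004), np.int64(17892)), (np.float64(-0.001), np.int64(111939)), (np.float64(0.002), np.int64(36)), (np.float64(0.005), np.int64(0)), (np.float64(0.008), np.int64(0)), (np.float64(0.011), np.int64(0)), (np.float64(0.014), np.int64(153)), (np.float64(0.017), np.int64(20532)), (np.float64(0.02), np.int64(8946)), (np.float64(0.023), np.int64(202)), (np.float64(0.026), np.int64(268)), (np.float64(0.029), np.int64(342)), (np.float64(0.032), np.int64(408)), (np.float64(0.035), np.int64(447)), (np.float64(0.038), np.int64(673)), (np.float64(0.041), np.int64(539)), (np.float64(0.044), np.int64(1562)), (np.float64(0.047), np.int64(7844)), (np.float64(0.05), np.int64(456)), (np.float64(0.053), np.int64(413)), (np.float64(0.056), np.int64(371)), (np.float64(0.059), np.int64(1038)), (np.float64(0.062), np.int64(393)), (np.float64(0.065), np.int64(541))]
[0.003225   0.00101387 0.01974039]
```

View pics/s8z.png

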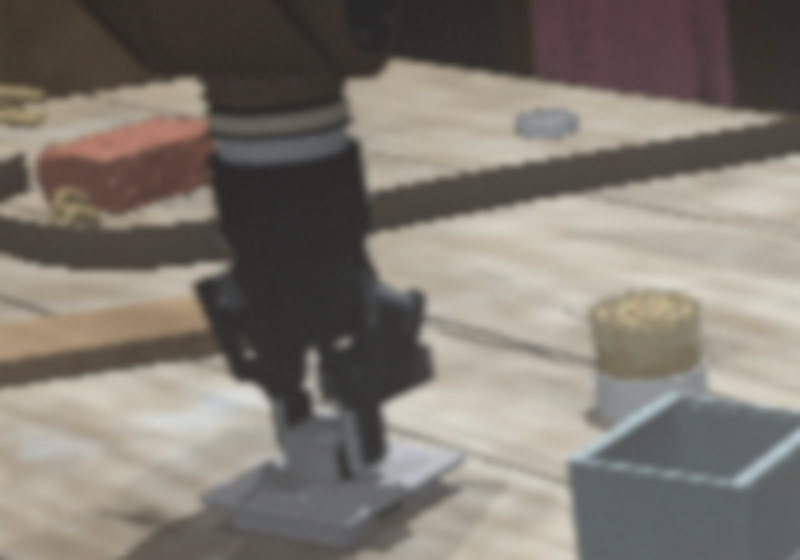

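Request:
servo_tool(moves=[[0, 0, 0, 0, 0, 0, 0.03], [0, 0, 0, 0, 0, 0, 0.04], [0, 0, 0, 0, 0, 0, 0.048], [0, 0, 0, 0, 0, 0, 0.058], [0, 0, 0, 0, 0, 0, 0.07], [0, 0, 0, 0, 0, 0, 0.0854], [0, 0, 0, 0, 0, 0, 0.0854], [0, 0, 0, 0, 0, 0, 0.0854]])

```text
time: 11.35
ee_pos: [0.4527, 0.3621, 0.0298]
eef_rot: [-3.14, -0.002, -2.892]
wrist_force: [-1.0, 0.0, -0.3]
width: 0.0854
```

```bash
python3 - <<'E'
from h import *
delta([.45,.36,.031],-2.892)
f=grab('wrist','w9.png');P=cloud(f)
near=(abs(P[...,0]-.45)<.12)&(abs(P[...,1]-.36)<.12)
p=P[near&(P[...,2]>.014)&(P[...,2]<.026)];A=np.c_[p[:,:2]-[.45,.36],np.ones(len(p))];print(np.linalg.lstsq(A,p[:,2],rcond=None)[0])
E
```

```text
11.35 pos [0.4527 0.3621 0.0298] d [-0.0027 -0.0021  0.0012] rot [ 0.0018 -0.0012  0.0001] w 0.08541294026613794 F [-1.   0.  -0.3]
[0.00293884 0.00114474 0.01974309]
```

View pics/w9.png

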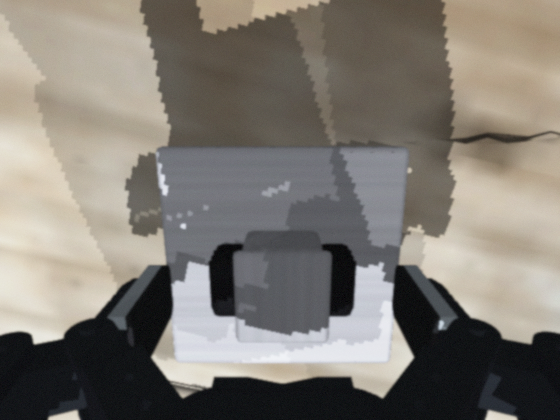

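Released; the lid stands level on the bench with both buttons out. Retreat straight up.

Request:
servo_tool(moves=[[0, 0, 0.006, 0, 0, 0, 0.0854], [0, 0, 0.01, 0, 0, 0, 0.0854], [0, 0, 0.02, 0, 0, 0, 0.0854], [0, 0, 0.03, 0, 0, 0, 0.0854], [0, 0, 0.03, 0, 0, 0, 0.0854], [0, 0, 0.03, 0, 0, 0, 0.0854], [0, 0, 0.02, 0, 0, 0, 0.0854], [0, 0, 0, 0, 0, 0, 0.0854], [0, 0, 0, 0, 0, 0, 0.0854], [0, 0, 0, 0, 0, 0, 0.0854]])

```text
time: 12.4
ee_pos: [0.4517, 0.3617, 0.1869]
eef_rot: [-3.141, 0.002, -2.892]
wrist_force: [-0.3, -0.8, -0.4]
width: 0.0855
```

```bash
python3 - <<'E'
from h import *
delta([.45,.36,.2],-2.892)
f=grab('wrist','w10.png');P=cloud(f)
near=(abs(P[...,0]-.45)<.12)&(abs(P[...,1]-.36)<.12)
p=P[near&(P[...,2]>.014)&(P[...,2]<.026)];A=np.c_[p[:,:2]-[.45,.36],np.ones(len(p))];print(np.linalg.lstsq(A,p[:,2],rcond=None)[0],cv2.minAreaRect((p[:,:2]*1000).astype(np.float32)))
f=grab('scene','s10.png');P=cloud(f)
for r in robot.trace('round_lid','scene')[:1]:
    p=P[r['mask']]; p=p[~np.isnan(p[:,0])];print(np.median(p,0))
E
```

```text
12.4 pos [0.4517 0.3617 0.1869] d [-0.0017 -0.0017  0.0131] rot [-0.0003  0.0024 -0.    ] w 0.08547399150101144 F [-0.3 -0.8 -0.4]
[0.00311903 0.00132157 0.01971416] ((496.2095031738281, 384.3756408691406), (215.28150939941406, 116.99319458007812), 26.730619430541992)
[ 0.51031522 -0.15822412  0.07717936]
```

View pics/s10.png

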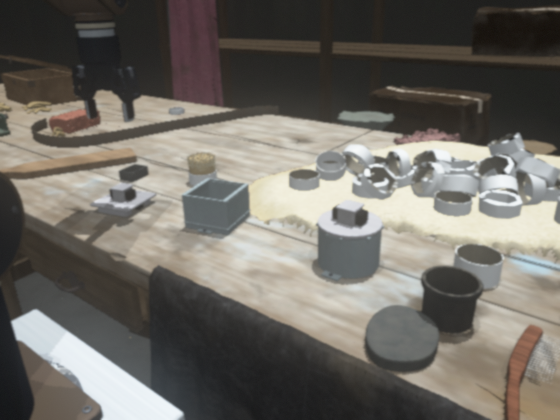

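The picture shows the lid standing flat at about pixel (122, 198), the open box at (216, 205), and the canister still closed at (350, 240).

```bash
python3 -c "
from h import *
print(robot.sign_off())"
```

```text
the job is handed in; nothing more can be done
None
```

The square box is open and its lid is standing on the bare bench. I squeezed both buttons together with the fingers closed to 36.5 mm, which is less than the 38 mm of both fully in. Then I lifted the lid straight up, set it down at about (0.45, 0.36), let go and backed the arm straight up. I handed the job in at about 12.5 s; it reports no verdict.

**Last checks:**
- **Square lid:** its plate top measured 19.7 mm above the bench, so its origin is at about 13.7 mm (limit 22 mm). Its tilt is about 0.003 rad, and both buttons are out again.
- **Round lid:** it measured within about 1 mm of where it started.
- **Arm:** the gripper is open, well above the lid and touching nothing.

**Checks that disagreed or failed:**
- While setting down, the wrist force showed no contact until the final push (about 23 N), although the tool had already stopped descending. I relied on the depth image to confirm the lid was seated.
- The outline fit of the lid in the last wrist picture picked up other things nearby and is not usable. The height and tilt from that picture match the reading taken just before it.

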